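# Charge the wax melter

## Task

Top up the wax melter: with the scoop, and without touching the wax with the fingers, bring at least three of the wax pieces from the tub into the melter's hopper while its shutter is shut, then put the scoop back upright on its tray. Then pull the spring-loaded shutter out by its black grip until its red line is level with the front edge of the steel deck, so that the wax drops into the tank, and finish still holding it there; leave the other things on the bench where they are.

Things in the scene. Friction and masses are not known exactly. Their poses are not given: they have to be found in the camera images.
- scoop: aluminium scoop, blue raised handle, 0.14 kg. Origin under the centre of its flat pan; x points out of the open front (lip), z up. Pan 80 long (x -40 to 40) x 74 wide, floor 2.4 thick, thinned to a wedge at the lip, back wall 38 high, sides 34 high (22 near the lip). A neck rises back to the level handle: bar 85 long (x -150 to -65), 16 wide, 20 high, its centre 82 above the underside
- scoop_handle (a point): where to pinch the scoop's handle: in the scoop's frame (-105, 0, 82); pinch across its 16 mm width (scoop y), from above or tilted
- scoop_lip (a point): middle of the scoop's front lip, in the scoop's frame (40, 0, 1)
- scoop_rest: fixed teal tray for the scoop, 220 (x) x 110 (y), floor 3 thick, rim 10 high; origin under its centre
- tub: fixed open grey-blue tub of wax with a blue rim, outside 216 (x, its long way) x 96 (y) x 52 high, walls and floor 4 thick, so 88 wide inside; origin under its centre. At the start the wax lies in its middle and its +x half; the 80 mm at its -x end are clear
- wax0: pale yellow wax pastille, 30 diameter x 20 tall, rounded, 11 g, slippery (friction about 0.3); origin at the centre of one flat face
- wax1: pale yellow wax pastille, 30 diameter x 20 tall, rounded, 11 g, slippery (friction about 0.3); origin at the centre of one flat face
- wax2: pale yellow wax pastille, 30 diameter x 20 tall, rounded, 11 g, slippery (friction about 0.3); origin at the centre of one flat face
- wax3: pale yellow wax pastille, 30 diameter x 20 tall, rounded, 11 g, slippery (friction about 0.3); origin at the centre of one flat face
- wax4: pale yellow wax pastille, 30 diameter x 20 tall, rounded, 11 g, slippery (friction about 0.3); origin at the centre of one flat face
- melter: fixed wax melter: cream box 220 (x) x 200 (y), its steel deck 100 above the bench, on it a round steel hopper over a slide shutter; origin under its centre, which is also the axis of the hopper; the shutter pulls out along -x
- hopper_mouth (a point): centre of the hopper's round mouth, 166 above the bench; mouth 126 diameter inside, narrowing to a 76 throat that ends just above the shutter (plate top at 104.5)
- tank_floor (a point): centre of the tank's floor inside the melter, 21 above the bench, straight below the hopper; tank 180 x 160 inside, 71 deep below the deck
- shutter_grip (a point): centre of the black upright grip on the outer end of the shutter, 16 (x) x 56 (y) x 48 tall; the point lies 136 above the bench (top at 160); shut, it stands 122 from the hopper's axis, its face 46 clear of the hopper's rim. A 136 mm wide crossbar 112 high runs under it. It is pulled along its own -x
- shutter (a joint): how far the shutter is out, m: 0 shut, grows as it is pulled, 0.075 when the red line across the shutter plate is level with the front edge of the steel deck (hopper throat open), 0.095 at its stop. A spring pulls it shut: about 4 N when shut, 11 N at the mark, plus 0.6 N friction
- deck_edge (a point): middle of the front edge of the steel deck, at the height of the shutter plate: where the red line must come
- cassettes: stack of four embedding cassettes, 46 x 28 x 24 tall; origin at its underside, x along its length. Bystander: leave it where it is
- forceps: steel forceps lying flat, 130 x 18 x 7; origin at mid-length, on the bench. Bystander: leave it where it is
- reagent: amber bottle with black cap, 72 diameter, 170 tall; origin under its centre. Bystander: leave it where it is
- stain_jar: purple stain jar with steel lid, 64 diameter, 85 tall; origin under its centre. Bystander: leave it where it is
- brush: small section brush lying flat, 150 long, 10 high; origin near mid-length. Bystander: leave it where it is

How it is judged:
On the way, in this order (a step that is already met when the one before it is completed fails the run):
1. at least three wax pieces lie in the hopper, the shutter still shut (value of joint shutter below 0.01 m and (((horizontal distance between wax0 and hopper_mouth below 0.062 m and height (world z) of wax0 between 0.098 and 0.166 m) and (horizontal distance between wax1 and hopper_mouth below 0.062 m and height (world z) of wax1 between 0.098 and 0.166 m) and (horizontal distance between wax2 and hopper_mouth below 0.062 m and height (world z) of wax2 between 0.098 and 0.166 m)) or ((horizontal distance between wax0 and hopper_mouth below 0.062 m and height (world z) of wax0 between 0.098 and 0.166 m) and (horizontal distance between wax1 and hopper_mouth below 0.062 m and height (world z) of wax1 between 0.098 and 0.166 m) and (horizontal distance between wax3 and hopper_mouth below 0.062 m and height (world z) of wax3 between 0.098 and 0.166 m)) or ((horizontal distance between wax0 and hopper_mouth below 0.062 m and height (world z) of wax0 between 0.098 and 0.166 m) and (horizontal distance between wax1 and hopper_mouth below 0.062 m and height (world z) of wax1 between 0.098 and 0.166 m) and (horizontal distance between wax4 and hopper_mouth below 0.062 m and height (world z) of wax4 between 0.098 and 0.166 m)) or ((horizontal distance between wax0 and hopper_mouth below 0.062 m and height (world z) of wax0 between 0.098 and 0.166 m) and (horizontal distance between wax2 and hopper_mouth below 0.062 m and height (world z) of wax2 between 0.098 and 0.166 m) and (horizontal distance between wax3 and hopper_mouth below 0.062 m and height (world z) of wax3 between 0.098 and 0.166 m)) or ((horizontal distance between wax0 and hopper_mouth below 0.062 m and height (world z) of wax0 between 0.098 and 0.166 m) and (horizontal distance between wax2 and hopper_mouth below 0.062 m and height (world z) of wax2 between 0.098 and 0.166 m) and (horizontal distance between wax4 and hopper_mouth below 0.062 m and height (world z) of wax4 between 0.098 and 0.166 m)) or ((horizontal distance between wax0 and hopper_mouth below 0.062 m and height (world z) of wax0 between 0.098 and 0.166 m) and (horizontal distance between wax3 and hopper_mouth below 0.062 m and height (world z) of wax3 between 0.098 and 0.166 m) and (horizontal distance between wax4 and hopper_mouth below 0.062 m and height (world z) of wax4 between 0.098 and 0.166 m)) or ((horizontal distance between wax1 and hopper_mouth below 0.062 m and height (world z) of wax1 between 0.098 and 0.166 m) and (horizontal distance between wax2 and hopper_mouth below 0.062 m and height (world z) of wax2 between 0.098 and 0.166 m) and (horizontal distance between wax3 and hopper_mouth below 0.062 m and height (world z) of wax3 between 0.098 and 0.166 m)) or ((horizontal distance between wax1 and hopper_mouth below 0.062 m and height (world z) of wax1 between 0.098 and 0.166 m) and (horizontal distance between wax2 and hopper_mouth below 0.062 m and height (world z) of wax2 between 0.098 and 0.166 m) and (horizontal distance between wax4 and hopper_mouth below 0.062 m and height (world z) of wax4 between 0.098 and 0.166 m)) or ((horizontal distance between wax1 and hopper_mouth below 0.062 m and height (world z) of wax1 between 0.098 and 0.166 m) and (horizontal distance between wax3 and hopper_mouth below 0.062 m and height (world z) of wax3 between 0.098 and 0.166 m) and (horizontal distance between wax4 and hopper_mouth below 0.062 m and height (world z) of wax4 between 0.098 and 0.166 m)) or ((horizontal distance between wax2 and hopper_mouth below 0.062 m and height (world z) of wax2 between 0.098 and 0.166 m) and (horizontal distance between wax3 and hopper_mouth below 0.062 m and height (world z) of wax3 between 0.098 and 0.166 m) and (horizontal distance between wax4 and hopper_mouth below 0.062 m and height (world z) of wax4 between 0.098 and 0.166 m)))), for 0.2 s.
2. the scoop stands upright on its tray again, let go (x of scoop in the frame of scoop_rest between -0.08 and 0.08 m and y of scoop in the frame of scoop_rest between -0.04 and 0.04 m and height (world z) of scoop below 0.02 m and angle between scoop's own z axis and vertical below 0.2 rad and contact force between the fingers and scoop below 0.1 N and linear speed of scoop below 0.03 m/s), for 0.2 s.
At the end, for the whole second after the job is handed in: the fingers hold the shutter's grip (at least 3 N) with the red line within 6 mm of the deck's front edge (joint 0.069 to 0.081), still; at least three wax pieces are down in the tank; the scoop stands upright (within 0.2 rad) on its tray, let go (all of step 2 and value of joint shutter between 0.069 and 0.081 m and velocity of joint shutter between -0.01 and 0.01 m/s and contact force between the fingers and shutter above 3 N and contact force between shutter and scoop below 0.1 N and (((horizontal distance between wax0 and tank_floor below 0.12 m and height (world z) of wax0 below 0.088 m) and (horizontal distance between wax1 and tank_floor below 0.12 m and height (world z) of wax1 below 0.088 m) and (horizontal distance between wax2 and tank_floor below 0.12 m and height (world z) of wax2 below 0.088 m)) or ((horizontal distance between wax0 and tank_floor below 0.12 m and height (world z) of wax0 below 0.088 m) and (horizontal distance between wax1 and tank_floor below 0.12 m and height (world z) of wax1 below 0.088 m) and (horizontal distance between wax3 and tank_floor below 0.12 m and height (world z) of wax3 below 0.088 m)) or ((horizontal distance between wax0 and tank_floor below 0.12 m and height (world z) of wax0 below 0.088 m) and (horizontal distance between wax1 and tank_floor below 0.12 m and height (world z) of wax1 below 0.088 m) and (horizontal distance between wax4 and tank_floor below 0.12 m and height (world z) of wax4 below 0.088 m)) or ((horizontal distance between wax0 and tank_floor below 0.12 m and height (world z) of wax0 below 0.088 m) and (horizontal distance between wax2 and tank_floor below 0.12 m and height (world z) of wax2 below 0.088 m) and (horizontal distance between wax3 and tank_floor below 0.12 m and height (world z) of wax3 below 0.088 m)) or ((horizontal distance between wax0 and tank_floor below 0.12 m and height (world z) of wax0 below 0.088 m) and (horizontal distance between wax2 and tank_floor below 0.12 m and height (world z) of wax2 below 0.088 m) and (horizontal distance between wax4 and tank_floor below 0.12 m and height (world z) of wax4 below 0.088 m)) or ((horizontal distance between wax0 and tank_floor below 0.12 m and height (world z) of wax0 below 0.088 m) and (horizontal distance between wax3 and tank_floor below 0.12 m and height (world z) of wax3 below 0.088 m) and (horizontal distance between wax4 and tank_floor below 0.12 m and height (world z) of wax4 below 0.088 m)) or ((horizontal distance between wax1 and tank_floor below 0.12 m and height (world z) of wax1 below 0.088 m) and (horizontal distance between wax2 and tank_floor below 0.12 m and height (world z) of wax2 below 0.088 m) and (horizontal distance between wax3 and tank_floor below 0.12 m and height (world z) of wax3 below 0.088 m)) or ((horizontal distance between wax1 and tank_floor below 0.12 m and height (world z) of wax1 below 0.088 m) and (horizontal distance between wax2 and tank_floor below 0.12 m and height (world z) of wax2 below 0.088 m) and (horizontal distance between wax4 and tank_floor below 0.12 m and height (world z) of wax4 below 0.088 m)) or ((horizontal distance between wax1 and tank_floor below 0.12 m and height (world z) of wax1 below 0.088 m) and (horizontal distance between wax3 and tank_floor below 0.12 m and height (world z) of wax3 below 0.088 m) and (horizontal distance between wax4 and tank_floor below 0.12 m and height (world z) of wax4 below 0.088 m)) or ((horizontal distance between wax2 and tank_floor below 0.12 m and height (world z) of wax2 below 0.088 m) and (horizontal distance between wax3 and tank_floor below 0.12 m and height (world z) of wax3 below 0.088 m) and (horizontal distance between wax4 and tank_floor below 0.12 m and height (world z) of wax4 below 0.088 m)))); the arm keeps its last pose, push and grip.
It fails at once if the fingers touch a wax piece (contact force between the fingers and wax0 above 0.3 N or contact force between the fingers and wax1 above 0.3 N or contact force between the fingers and wax2 above 0.3 N or contact force between the fingers and wax3 above 0.3 N or contact force between the fingers and wax4 above 0.3 N).
It fails at once if one of the bystanders is moved by more than 3 cm (distance of any of cassettes, forceps, reagent, stain_jar, brush from where it was at the start of the episode above 0.03 m).
It also fails if it takes over 72 s, if anything falls off the work surface, if the arm or the gripper's body presses on something with over 40 N, if the wrist force passes 120 N, or if a joint passes its speed limit or range.

## Robot

A 6-joint arm with a two-finger parallel gripper is mounted at the origin on the work surface. World frame = base frame: x ahead of the robot, y to its left, z up, the work surface at z = 0. Lengths are in m, angles in rad, forces in N, time in s.
With the tool pointing down it reaches from about 0.375 to 0.925 m from the base axis. Payload 5.7 kg.
Tool frame: the origin (TCP) lies midway between the tips of the shut fingers; the grasp point (between the pads) lies 19 mm behind it; z points along the fingers, y is the line along which they close (so a half turn about z gives the same grasp; the last joint's range is limited). The gripper opens to 88 mm and grips with 3 to 60 N. Pads are 20 mm wide; open, the fingers measure 115 mm over their backs; the gripper's body (75 mm by 178 mm) begins 61 mm behind the grasp point.
Start: joints at [-1.455, 0.359, 1.51, -0, 1.272, -0.115], TCP at [0.137, -0.584, 0.223] pointing down, gripper open.
Joint ranges: [-2.97, 2.97], [-1.01, 2.36], [0.21, 2.38], [-0.96, 4.11], [0.2, 2.71], [-2.98, 2.98]. Speed limits (rad/s): [2.39, 2.39, 3.14, 3.14, 3.14, 3.14].

## Interface

Orientations are given as a unit quaternion [x, y, z, w].
In Python, from bench import move_ptp, servo_line, goto_joints, move_gripper, sleep, inverse_kinematics, capture, PlanningError, close_job, spot_in, silhouettes, current_clock, current_joint_pos, current_qvel, current_joint_torque, current_position, current_orientation, current_force, current_torque, current_finger_gap, current_grip_force gives the robot as it stands. Calls block until the motion is done:
- move_ptp(position, orientation): joint-space move of the TCP to a pose.
- servo_line(position, orientation=None, rate=0.15, contact_N=None): straight line of the TCP; orientation=None keeps the orientation; rate is the mean speed in m/s. With contact_N (N) it stops when the force on the tool has changed by that much, and returns True; else False.
- goto_joints(angles): joint-space move.
- move_gripper(opening): finger opening in m; the grip force is fixed at half the most; returns when the fingers have stopped.
- sleep(seconds).
- inverse_kinematics(position, orientation): joint angles nearest the present ones, or None.
- capture(name): name is "scene" or "side" or "wrist"; returns a dict with "image" (480x640x3 uint8, blue, green, red), "range_z" (480x640 float32, m along the optical axis (not along the pixel's ray), 0 where there is no reading), "intrinsics" (3x3 intrinsics, pixels), "R" (3x3) and "t" (3): a world point X has camera coordinates R X + t. Camera axes: x right, y down, z forward; pixel columns grow to the right and rows downward; lengths in m; the calibration is good to about 2 mm. A picture is of the moment at which its call begins.
A pose or a line that the arm cannot do raises PlanningError and nothing moves.
- close_job(): hands the job in; it is judged then, once.
Trained networks look in the newest picture that a camera, given by its name, has taken for a name from the list of things; names that differ only in an ending like _2 or _b are one class to them, and where a whole thing is asked for, a point or a joint stands for the part that bears it (a point fixed in the world has none). Each returns a list of dicts, best first, with "conf" (0 to 1); they miss things now and then, are a little off and sometimes report something else, mostly with a low value. They report only what shows in the picture. A call takes as long as a camera call.
- spot_in(camera, query): "xy" ([column, row] in pixels, amid what is visible of it).
- silhouettes(camera, query): "region" (480x640 bool, what is visible of it) and "xy" ([column, row] in pixels, amid what is visible of it).
Readings, each from a call of its own:
- current_clock(): time.
- current_joint_pos(): joint angles.
- current_qvel(): joint speeds.
- current_joint_torque(): joint torques, N m.
- current_position(): TCP position.
- current_orientation(): TCP orientation.
- current_force(): force on the tool from outside, world axes, zero at the start.
- current_torque(): the same for the moment, N m.
- current_finger_gap(): finger opening in m.
- current_grip_force(): force on a finger pad.
Only numpy, scipy, OpenCV 4.12 (cv2) and the standard library are available. Lean on these libraries where they do the work, as an engineer would, in place of code of your own. Each camera call takes 0.05 s, during which the arm holds its last target. There are 200 camera calls.

## Working session

There is one attempt and no reset: what is moved stays moved. The work goes in short steps, each a Python script; the robot and the scene stay as the last script left them, time stands still between calls to the robot, and variables do not carry over. Pictures are saved under pics/ and viewed, at most 10 in all, crops included, and the job is handed in when it is done.

```bash
mkdir -p pics; ls
cat > h.py <<'E'
import numpy as np, cv2
from bench import *
from scipy.spatial.transform import Rotation as Ro
def pts(c, mask=None):
    z=c["range_z"]; m=(z>0) if mask is None else (mask&(z>0))
    v,u=np.nonzero(m); Z=z[v,u]; K=c["intrinsics"]
    P=np.c_[(u-K[0,2])/K[0,0]*Z,(v-K[1,2])/K[1,1]*Z,Z]
    return (P-c["t"])@c["R"]
E
python3 - <<'E'
from h import *
print(current_clock())
for n in ("scene","side"):
    c=capture(n); cv2.imwrite(f"pics/{n}0.png",c["image"]); print(n,(-c["R"].T@c["t"]).round(3))
    for q in ["scoop","scoop_rest","tub","melter","shutter_grip","wax0","cassettes","forceps","reagent","stain_jar","brush"]:
        for s in silhouettes(n,q)[:6 if q=="wax0" else 1]:
            P=pts(c,s["region"]); 
            if len(P)<5: continue
            print(q,round(s["conf"],2),np.round(s["xy"]),len(P),np.median(P,0).round(3),"lo",np.percentile(P,2,0).round(3),"hi",np.percentile(P,98,0).round(3))
E
```

```text
pics
0.0
scene [ 1.285 -0.485  0.866]
scoop 0.8 [443. 265.] 1137 [0.659 0.208 0.025] lo [0.617 0.098 0.003] hi [0.692 0.28  0.096]
tub 0.84 [404. 226.] 3099 [0.491 0.223 0.027] lo [0.442 0.12  0.001] hi [0.558 0.339 0.054]
melter 0.77 [278. 320.] 12547 [ 0.68  -0.217  0.101] lo [ 0.52  -0.324  0.008] hi [ 0.763 -0.111  0.166]
shutter_grip 0.7 [273. 288.] 1395 [ 0.604 -0.193  0.107] lo [ 0.507 -0.247  0.099] hi [ 0.681 -0.122  0.161]
wax0 0.56 [402. 225.] 66 [0.482 0.224 0.021] lo [0.471 0.214 0.011] hi [0.489 0.238 0.027]
wax0 0.54 [408. 224.] 69 [0.486 0.259 0.021] lo [0.473 0.25  0.011] hi [0.494 0.272 0.027]
wax0 0.5 [424. 224.] 90 [0.49  0.295 0.02 ] lo [0.47  0.285 0.003] hi [0.499 0.326 0.027]
cassettes 0.37 [405. 226.] 3067 [0.492 0.222 0.028] lo [0.442 0.12  0.001] hi [0.559 0.339 0.054]
forceps 0.58 [324. 251.] 196 [0.46  0.015 0.004] lo [ 0.436 -0.03  -0.003] hi [0.477 0.047 0.01 ]
reagent 0.78 [162. 354.] 2529 [ 0.641 -0.444  0.1  ] lo [ 0.605 -0.476  0.004] hi [ 0.655 -0.41   0.17 ]
stain_jar 0.98 [514. 240.] 951 [0.698 0.401 0.057] lo [0.663 0.387 0.005] hi [0.718 0.44  
[... 808 characters left out ...]
.754 -0.083  0.165]
wax0 0.61 [321. 353.] 112 [0.518 0.23  0.022] lo [0.507 0.216 0.013] hi [0.531 0.24  0.027]
wax0 0.58 [316. 361.] 136 [0.523 0.265 0.021] lo [0.51  0.249 0.013] hi [0.536 0.275 0.026]
wax0 0.56 [340. 357.] 119 [0.473 0.236 0.022] lo [0.46  0.222 0.014] hi [0.484 0.245 0.026]
cassettes 0.63 [313. 278.] 228 [0.542 0.001 0.021] lo [ 0.519 -0.022  0.002] hi [0.564 0.015 0.027]
forceps 0.67 [364. 214.] 142 [ 0.413 -0.312  0.004] lo [ 0.352 -0.338 -0.004] hi [ 0.472 -0.284  0.011]
reagent 0.84 [300. 161.] 649 [ 0.611 -0.422  0.11 ] lo [ 0.582 -0.583  0.001] hi [ 0.649 -0.403  0.17 ]
stain_jar 0.8 [231. 427.] 1481 [0.679 0.436 0.076] lo [0.653 0.398 0.008] hi [0.71  0.453 0.087]
```

View pics/scene0.png

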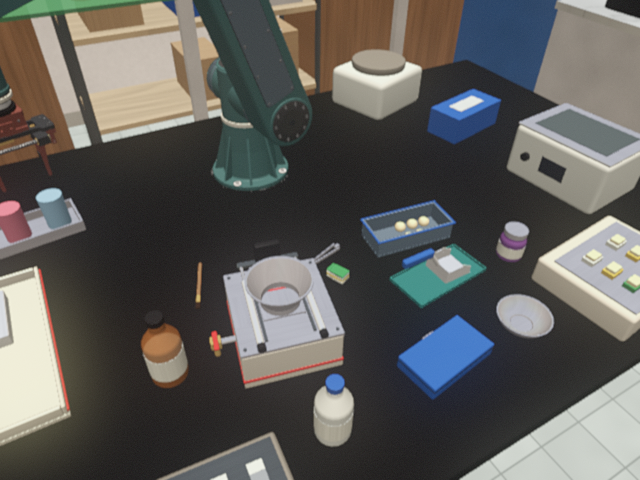

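View pics/side0.png

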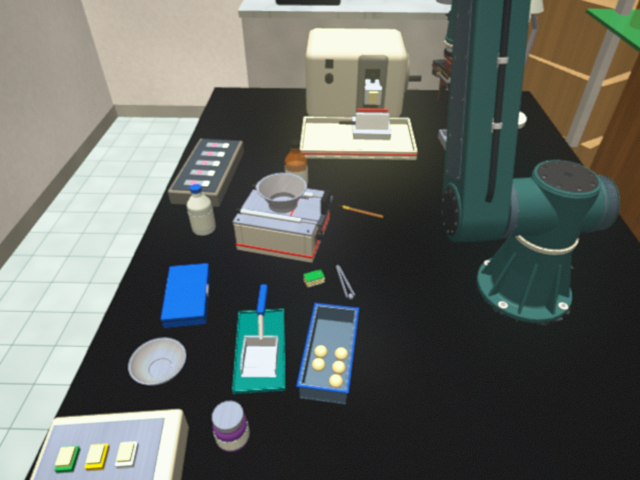

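Scene view: tub at (405,226) with wax in its +y half, scoop on its tray at (440,268) with lip to +y, handle towards melter; melter at (280,320) with its black grip at (265,245) towards the robot. Side view agrees (tub (328,352), five wax pieces about (330,365), tray (258,350)). Now I'll fit the poses.

```bash
cat > fit.py <<'E'
from h import *
A=[capture(n) for n in("scene","side")]
def both(q):
    out=[]
    for n,c in zip(("scene","side"),A):
        for s in silhouettes(n,q)[:1]: out.append(pts(c,cv2.dilate(s["region"].astype(np.uint8),np.ones((5,5)))>0))
    return out
def rect(P): return cv2.minAreaRect((P[:,:2]*1000).astype(np.float32))
W=[pts(c) for c in A]
def box(P,x,y,z): 
    m=np.ones(len(P),bool)
    for i,(a,b) in enumerate((x,y,z)): m&=(P[:,i]>a)&(P[:,i]<b)
    return P[m]
print("tub")
for P in W+[np.vstack(W)]: print(rect(box(P,(.42,.585),(.1,.36),(.04,.06))))
print("tray rim/all")
for P in W+[np.vstack(W)]: print(rect(box(P,(.585,.73),(.08,.345),(.006,.014))))
print("handle")
for P in W+[np.vstack(W)]:
    H=box(P,(.585,.73),(.05,.35),(.06,.12)); print(rect(H),np.percentile(H,[5,50,95],axis=0).round(3).tolist())
print("panwalls")
for P in W+[np.vstack(W)]: print(rect(box(P,(.585,.73),(.14,.345),(.018,.045))))
print("deck")
for P in W+[np.vstack(W)]: print(rect(box(P,(.5,.8),(-.36,-.06),(.094,.106))))
print("hopper rim")
for P in W+[np.vstack(W)]:
    H=box(P,(.55,.8),(-.36,-.06),(.158,.172)); print(cv2.minEnclosingCircle((H[:,:2]*1000).astype(np.float32)), np.median(H,0))
print("grip")
for P in W+[np.vstack(W)]:
    H=box(P,(.45,.56),(-.3,-.1),(.12,.17)); print(len(H),rect(H),H[:,2].max())
print("cross")
for P in W+[np.vstack(W)]:
    H=box(P,(.45,.58),(-.3,-.1),(.106,.117)); print(len(H),rect(H))
E
python3 fit.py
```

```text
tub
((498.59881591796875, 231.12091064453125), (229.30699157714844, 111.33318328857422), 82.5271987915039)
((498.03399658203125, 231.38229370117188), (227.28536987304688, 104.35106658935547), 82.91154479980469)
((498.59881591796875, 231.12091064453125), (229.30699157714844, 111.33318328857422), 82.5271987915039)
tray rim/all
((658.2271728515625, 213.69149780273438), (114.02841186523438, 230.72142028808594), 5.4117021560668945)
((657.0087890625, 211.87078857421875), (110.30702209472656, 224.88682556152344), 5.670398712158203)
((658.2271728515625, 213.69149780273438), (114.02841186523438, 230.72142028808594), 5.4117021560668945)
handle
((656.4036254882812, 143.63206481933594), (99.48057556152344, 19.3552188873291), 89.66334533691406) [[0.65, 0.096, 0.076], [0.661, 0.135, 0.092], [0.665, 0.178, 0.097]]
((654.064208984375, 148.44479370117188), (16.255268096923828, 100.87657928466797), 1.0266013145446777) [[0.646, 0.106, 0.065], [0.653, 0.156, 0.093], [0.661, 0.191, 0.096]]
((656.0823974609375, 146.4155731201172), (20.114839553833008, 105.01263427734375), 1.328060269355774) [[0.647, 0.099
[... 978 characters left out ...]
rip
454 ((520.2391357421875, -176.6505584716797), (55.59746170043945, 19.664281845092773), 77.9260482788086) 0.16304446741989292
177 ((517.4926147460938, -170.8661651611328), (57.04783248901367, 15.67050838470459), 77.87748718261719) 0.16308733892789562
631 ((519.9183959960938, -173.61370849609375), (61.402587890625, 21.562047958374023), 77.9260482788086) 0.16308733892789562
cross
234 ((552.13623046875, -183.3041534423828), (134.86947631835938, 83.45995330810547), 77.7910385131836)
212 ((549.5337524414062, -181.40138244628906), (140.76010131835938, 82.83120727539062), 79.09121704101562)
446 ((550.4096069335938, -181.57017517089844), (140.76010131835938, 84.61506652832031), 79.09121704101562)
```

```bash
cat >> h.py <<'E'
D=np.pi/180
HOP=np.array([.6375,-.203]); MX=-12.5*D
TUB=np.array([.498,.231]); TY=82.7*D
SC=np.array([.6535,.2405]); SY=91*D
A=20*D; FLIP=1
def tub(x,y,z): c,s=np.cos(TY),np.sin(TY); return np.array([TUB[0]+c*x-s*y,TUB[1]+s*x+c*y,z])
def sp(ref,at,yaw,pitch=0,a=None,flip=None):
    """TCP pose putting scoop-frame point ref at world point at; pitch>0 = lip down"""
    a=A if a is None else a; flip=FLIP if flip is None else flip
    R=Ro.from_euler("ZY",[yaw,pitch]).as_matrix()
    o=np.array(at)-R@np.array(ref)
    z=np.array([np.sin(a),0,-np.cos(a)]); y=np.array([0,flip,0.]); x=np.cross(y,z)
    T=R@np.c_[x,y,z]
    h=o+R@np.array([-.105,0,.082])
    return h+.019*T[:,2], Ro.from_matrix(T).as_quat()
O=(0,0,0); LIP=(.04,0,.001)
E
python3 - <<'E'
from h import *
def q(name,*args,**k):
    r=inverse_kinematics(*sp(*args,**k)); return name,None if r is None else np.round(r,2).tolist()
for a in (0,20,35):
  for f in (1,-1):
    k=dict(a=a*D,flip=f)
    print(a,f)
    for x in [q("pick",O,[*SC,.004],SY,**k),q("pickup",O,[*SC,.1],SY,**k),q("in",O,tub(-.062,0,.005),TY,0,**k),q("in up",O,tub(-.062,0,.09),TY,0,**k),q("end",O,tub(.062,0,.005),TY,0,**k),q("lift",O,tub(.05,0,.09),TY,-25*D,**k)]: print(x)
    for yaw in (-120,-90,-60,-30,0,30):
        c=np.array([np.cos(yaw*D),np.sin(yaw*D)]); l=[*(HOP-.01*c),.165]; lo=[*(HOP-.01*c),.23]
        r=[q("",LIP,lo,yaw*D,p*D,**k)[1] for p in (-20,)]+[q("",LIP,l,yaw*D,p*D,**k)[1] for p in (30,60)]
        print(yaw, r)
E
```

```text
0 1
('pick', None)
('pickup', None)
('in', None)
('in up', None)
('end', [0.23, 0.45, 1.83, -0.0, 0.86, -2.78])
('lift', [-0.15, 0.39, 1.96, 0.57, 0.89, 2.73])
-120 [[-0.02, 0.64, 1.04, -0.3, 1.63, 0.51], [-0.54, 0.43, 1.36, 0.53, 1.4, -0.12], [-0.86, 0.55, 1.44, 0.96, 1.64, -0.53]]
-90 [[0.04, 0.43, 1.42, -0.36, 1.33, 0.13], [-0.52, 0.49, 1.25, 0.45, 1.67, -0.54], [-0.75, 0.74, 1.05, 0.8, 2.06, -0.64]]
-60 [[-0.03, 0.21, 1.75, -0.35, 1.02, -0.39], [-0.48, 0.54, 1.16, 0.29, 1.88, -0.98], [-0.61, 0.91, 0.7, 0.61, 2.44, -0.85]]
-30 [[-0.32, 0.05, 1.95, -0.09, 0.81, -1.32], [-0.42, 0.57, 1.11, 0.05, 1.98, -1.46], [-0.45, 1.02, 0.46, 0.16, 2.7, -1.39]]
0 [[-0.71, 0.06, 1.93, 0.29, 0.9, -2.44], [-0.37, 0.57, 1.11, -0.19, 1.95, -1.96], [-0.28, 1.01, 0.49, -0.51, 2.62, -2.17]]
30 [None, [-0.32, 0.54, 1.17, -0.39, 1.79, -2.43], [-0.13, 0.88, 0.76, -0.77, 2.28, -2.5]]
0 -1
('pick', [0.1, 0.61, 1.5, -0.0, 1.03, 0.08])
('pickup', [0.1, 0.51, 1.42, -0.0, 1.22, 0.08])
('in', [-0.01, 0.4, 1.93, -0.0, 0.81, 0.12])
('in up', [-0.01, 0.27, 1.84, -0.0, 1.03, 0.12])
('end', [0.23, 0.45, 1.83, -0.0, 0.8
[... 3863 characters left out ...]
.84, 0.87, -0.7])
('lift', [-0.49, 0.68, 2.01, 1.03, 1.24, -1.13])
-120 [[0.15, 0.91, 0.81, -0.78, 2.0, -2.58], [-0.23, 0.47, 1.17, -0.08, 1.53, -2.84], None]
-90 [[0.3, 0.62, 1.43, -0.9, 1.52, -2.59], [-0.23, 0.37, 1.33, -0.09, 1.42, 2.93], [-0.59, 0.51, 1.13, 0.36, 1.74, 2.57]]
-60 [None, [-0.28, 0.28, 1.46, -0.06, 1.34, 2.35], [-0.52, 0.59, 0.98, 0.23, 1.94, 2.14]]
-30 [None, [-0.39, 0.23, 1.54, -0.01, 1.29, 1.71], [-0.43, 0.64, 0.89, 0.04, 2.04, 1.67]]
0 [[-1.15, 0.12, 2.35, 1.44, 0.85, -0.72], [-0.5, 0.23, 1.53, 0.04, 1.3, 1.06], [-0.34, 0.64, 0.9, -0.16, 2.01, 1.19]]
30 [[-1.23, 0.39, 1.89, 0.99, 1.31, -0.68], [-0.58, 0.3, 1.44, 0.08, 1.37, 0.45], [-0.26, 0.58, 1.0, -0.32, 1.86, 0.74]]
```

```bash
sed -i 's/FLIP=1/FLIP=-1/' h.py
python3 - <<'E'
from h import *
move_gripper(.045)
move_ptp(*sp(O,[*SC,.15],SY))
c=capture("wrist"); cv2.imwrite("pics/w1.png",c["image"])
P=pts(c); H=P[(P[:,2]>.085)&(P[:,2]<.11)&(abs(P[:,0]-.655)<.05)&(abs(P[:,1]-.14)<.1)]
if len(H)>10: print(len(H),cv2.minAreaRect((H[:,:2]*1000).astype(np.float32)),H[:,2].mean())
H=P[(P[:,2]>.018)&(P[:,2]<.05)&(abs(P[:,0]-.655)<.05)&(abs(P[:,1]-.24)<.07)]
if len(H)>10: print(len(H),cv2.minAreaRect((H[:,:2]*1000).astype(np.float32)))
print(current_clock(),current_joint_pos(),current_position())
E
```

```text
1920 ((656.3140869140625, 140.90184020996094), (15.286287307739258, 77.92316436767578), 1.0115783214569092) 0.09384110773310729
1064 ((654.1432495117188, 239.5823211669922), (74.0443344116211, 83.12545013427734), 1.2177388668060303)
5.275 [-0.08843074  0.46764682  1.41401516  0.35912834  1.31452675 -0.20635805] [0.65539495 0.14121978 0.21416424]
```

View pics/w1.png

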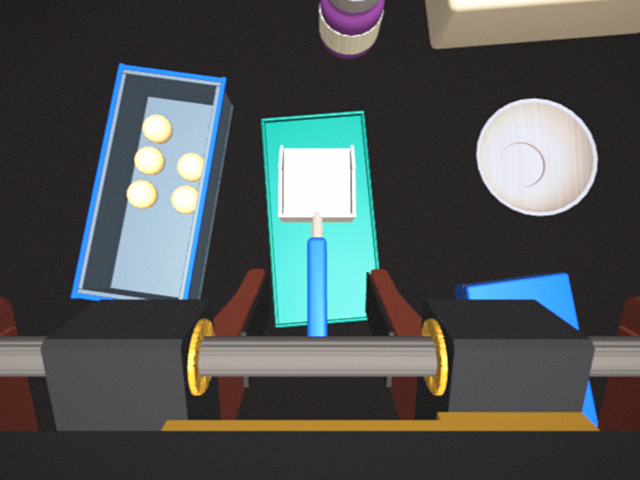

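Wrist view: handle (317,285) lies centred between the fingers, pan at (317,182), tub left with five wax pieces in its far half. Grasping, and refining the tub from this view.

```bash
sed -i 's/^SC=.*/SC=np.array([.6545,.240]); SY=91*D/' h.py
python3 - <<'E'
from h import *
c=capture("wrist"); P=pts(c)
H=P[(P[:,2]>.046)&(P[:,2]<.058)&(abs(P[:,0]-.498)<.08)&(abs(P[:,1]-.231)<.13)]
print(cv2.minAreaRect((H[:,:2]*1000).astype(np.float32)))
for s in silhouettes("wrist","wax0")[:7]:
    w=pts(c,s["region"]); w=w[(w[:,2]>.018)&(w[:,2]<.03)]
    if len(w)>5: print(round(s["conf"],2),w.mean(0).round(3))
servo_line(*sp(O,[*SC,.003],SY),rate=.1)
move_gripper(.0)
print(current_finger_gap(),current_grip_force(),current_force())
servo_line(*sp(O,[*SC,.12],SY),rate=.15)
print(current_finger_gap(),current_force(),current_clock())
c=capture("side"); cv2.imwrite("pics/s2.png",c["image"])
c=capture("wrist"); P=pts(c)
H=P[(P[:,2]>.108)&(P[:,2]<.17)&(abs(P[:,0]-.655)<.05)&(P[:,1]>.19)&(P[:,1]<.30)]
print(len(H),cv2.minAreaRect((H[:,:2]*1000).astype(np.float32)))
F=P[(P[:,2]>.11)&(P[:,2]<.14)&(abs(P[:,0]-.655)<.025)&(P[:,1]>.21)&(P[:,1]<.27)]
print(len(F),np.linalg.lstsq(np.c_[F[:,:2]-[.6545,.24],np.ones(len(F))],F[:,2],rcond=None)[0])
E
```

```text
((499.5235595703125, 231.37506103515625), (226.723388671875, 105.46221160888672), 82.81708526611328)
0.95 [0.525 0.258 0.022]
0.84 [0.521 0.224 0.022]
0.78 [0.482 0.264 0.022]
0.75 [0.476 0.229 0.022]
0.74 [0.488 0.298 0.022]
0.015547056823947527 29.973160922527313 [-0.72881631 -0.21593893  1.23617891]
0.01589771243334266 [ 0.78941155  0.47343094 -2.60315022] 8.4917
14684 ((653.901123046875, 240.69082641601562), (74.18819427490234, 89.76612091064453), 1.1005685329437256)
5622 [-0.00269056 -0.01221792  0.1200017 ]
```

```bash
sed -i 's/^TUB=.*/TUB=np.array([.499,.2313]); TY=82.8*D/' h.py
python3 - <<'E'
from h import *
p=10*D
servo_line(*sp(LIP,tub(-.024,0,.10),TY,p),rate=.2)
servo_line(*sp(LIP,tub(-.024,0,.022),TY,p),rate=.12)
f0=current_force()
hit=servo_line(*sp(LIP,tub(-.024,0,-.003),TY,p),rate=.03,contact_N=2.5)
print("hit",hit,current_position(),sp(LIP,tub(-.024,0,.005),TY,p)[0],np.array(current_force())-f0,current_finger_gap())
print(current_clock())
c=capture("side"); cv2.imwrite("pics/s3.png",cv2.resize(c["image"][240:440,180:440],(780,600)))
E
```

```text
hit True [0.47999611 0.08314725 0.08989798] [0.48027117 0.08304601 0.09123707] [-0.67338232 -0.35834348  1.46815063] 0.015789753412944887
11.075
```

View pics/s3.png

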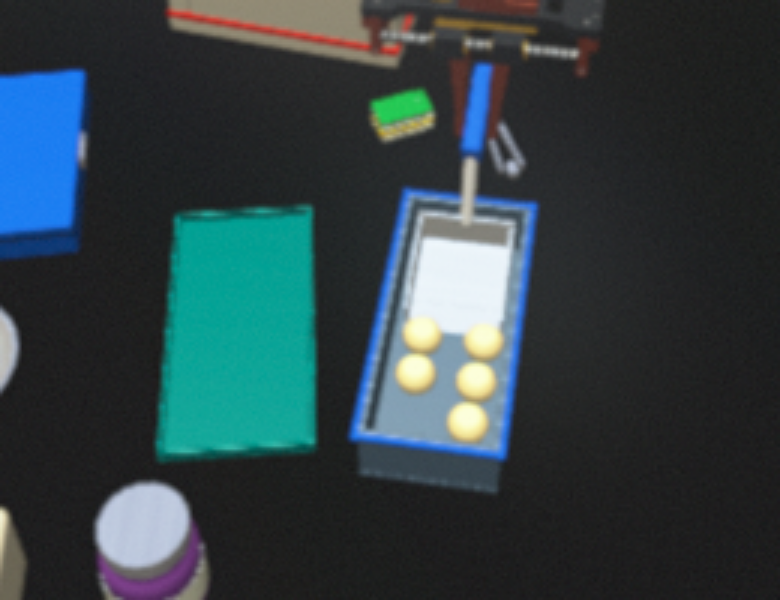

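Side view: scoop sits in the tub's clear end (lip at ~(457,325) just at the first two wax pieces), well centred. Push now.

Run:
```python
from h import *
f0=np.array(current_force())
def st(m): print(m,round(current_clock(),2),(np.array(current_force())-f0).round(2),np.round(current_torque(),2),round(current_finger_gap(),4))
servo_line(*sp(LIP,tub(0.0,0,.0050),TY,5*D),rate=.05); st("a")
servo_line(*sp(LIP,tub(.03,0,.0050),TY,1*D),rate=.05); st("b")
for x in (.06,.08,.095):
    h=servo_line(*sp(LIP,tub(x,0,.0050),TY,1*D),rate=.06,contact_N=12); st((x,h))
    if h: break
print(current_position(),sp(LIP,tub(x,0,.005),TY,1*D)[0])
c=capture("side"); cv2.imwrite("pics/s4.png",cv2.resize(c["image"][240:440,180:440],(780,600)))
```

```text
a 11.68 [ 0.39  0.82 -2.66] [-0.33 -0.06  0.03] 0.0158
b 12.36 [ 0.74  0.65 -3.13] [-0.41 -0.06 -0.02] 0.016
(0.06, False) 13.01 [ 0.57  0.29 -3.11] [-0.4  -0.05  0.04] 0.0159
(0.08, True) 13.36 [-0.27 -0.19 -1.64] [-0.2  -0.09  0.01] 0.0159
[0.4913808  0.17236428 0.07020529] [0.49180857 0.17437397 0.07055341]
```

View pics/s4.png

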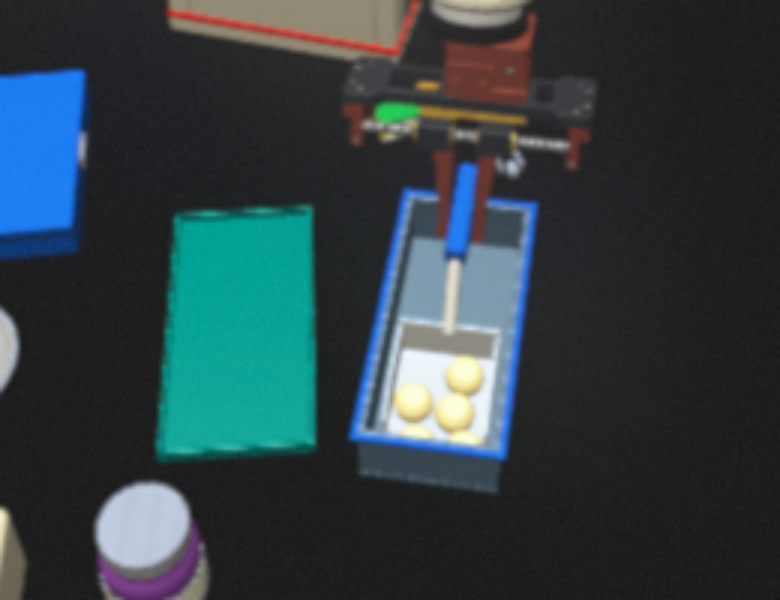

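All five are in or at the lip (three fully inside, two at the far wall ~(440,437)). Push on the last 2 cm.

Run:
```python
from h import *
f0=np.array(current_force())
def st(m): print(m,round(current_clock(),2),(np.array(current_force())-f0).round(2),np.round(current_torque(),2),round(current_finger_gap(),4),current_position().round(4) if hasattr(current_position(),'round') else current_position())
for x in (.085,.091,.097):
    h=servo_line(*sp(LIP,tub(x,0,.0055),TY,1*D),rate=.04,contact_N=22); st((x,h,sp(LIP,tub(x,0,.0055),TY,1*D)[0].round(4)))
    if h: break
c=capture("side"); cv2.imwrite("pics/s5.png",cv2.resize(c["image"][240:440,180:440],(780,600)))
```

```text
(0.085, False, array([0.4924, 0.1793, 0.0711])) 13.77 [-0.51 -0.94 -1.65] [-0.52 -0.02  0.03] 0.0155 [0.4923 0.1795 0.0709]
(0.091, False, array([0.4932, 0.1853, 0.0711])) 14.07 [-0.52 -1.14 -1.13] [-0.58 -0.07 -0.03] 0.0159 [0.4932 0.1854 0.071 ]
(0.097, False, array([0.4939, 0.1912, 0.0711])) 14.37 [ 0.75 -0.34 -1.37] [-0.47 -0.05  0.03] 0.0158 [0.4938 0.1915 0.0711]
```

View pics/s5.png

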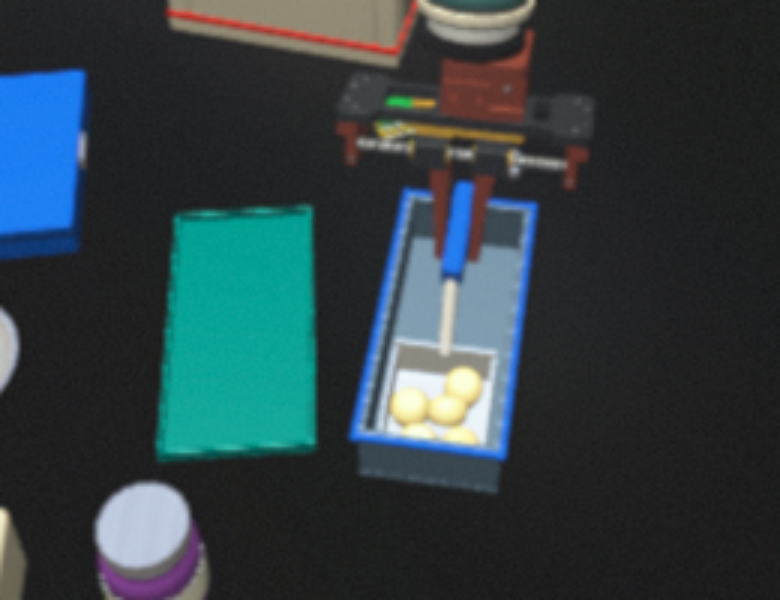

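Run:
```python
from h import *
def st(m): print(m,round(current_clock(),2),np.round(current_force(),1),round(current_finger_gap(),4))
B=(-.04,0,0)
servo_line(*sp(B,tub(.017,0,.014),TY,-7*D),rate=.05); st(1)
servo_line(*sp(B,tub(.018,0,.045),TY,-18*D),rate=.08); st(2)
servo_line(*sp(B,tub(.018,0,.13),TY,-20*D),rate=.12); st(3)
c=capture("side"); cv2.imwrite("pics/s6.png",cv2.resize(c["image"][180:440,140:480],(784,600)))
```

```text
1 14.79 [-0.6  0.4 -1.7] 0.0156
2 15.18 [-0.5  1.1 -2.5] 0.0156
3 16.02 [-0.1 -0.4 -2.4] 0.0159
```

View pics/s6.png

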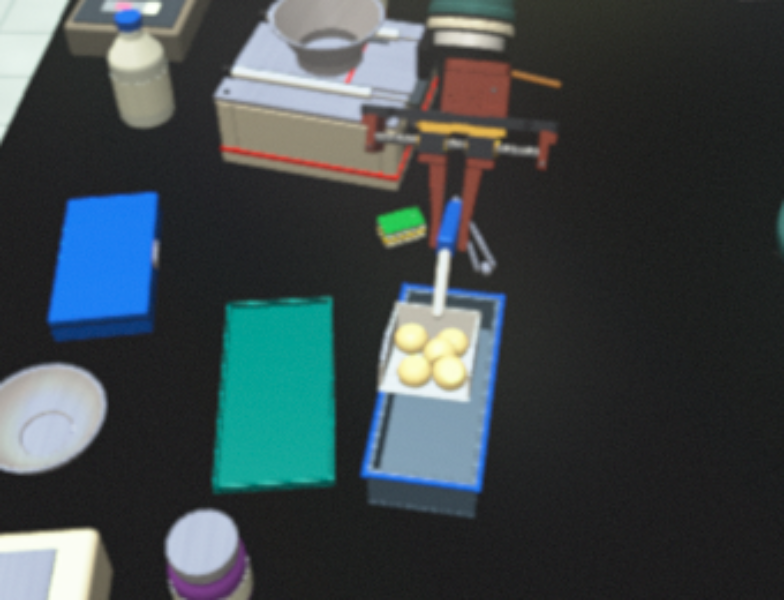

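All five pieces are in the scoop (around (433,352)). Carry to the hopper.

Run:
```python
from h import *
def st(m): print(m,round(current_clock(),2),np.round(current_force(),1),round(current_finger_gap(),4),np.round(current_joint_pos(),2))
B=(-.04,0,0); P=-20*D
yaw=50*D; u=np.array([np.cos(yaw),np.sin(yaw)])
lip=HOP-.012*u; end=np.array([*lip,.255])
servo_line(*sp(B,tub(.018,0,.2),TY,P),rate=.15); st(0)
R0=sp(B,tub(.018,0,.2),TY,P)
start=tub(.018,0,.2)+Ro.from_euler("ZY",[TY,P]).apply(np.array(LIP)-B)
N=4
for i in range(1,N+1):
    s=i/N
    servo_line(*sp(LIP,start+(end-start)*s,TY+(yaw-TY)*s,P),rate=.18); st(i)
c=capture("scene"); cv2.imwrite("pics/c7.png",cv2.resize(c["image"][130:410,130:500],(792,600)))
```

```text
0 16.68 [-0.4 -0.8 -2. ] 0.0158 [-0.3   0.25  1.88  0.73  1.25 -0.5 ]
1 17.56 [ 0.  -0.8 -2.2] 0.0161 [-0.56  0.26  1.85  0.69  1.34 -0.56]
2 18.42 [ 0.4  0.8 -1.8] 0.0161 [-0.78  0.3   1.77  0.65  1.41 -0.59]
3 19.26 [-0.5  0.4 -2.1] 0.0158 [-0.94  0.37  1.64  0.64  1.47 -0.56]
4 20.08 [ 0.4  1.  -1.6] 0.0159 [-1.05  0.45  1.48  0.65  1.51 -0.49]
```

View pics/c7.png

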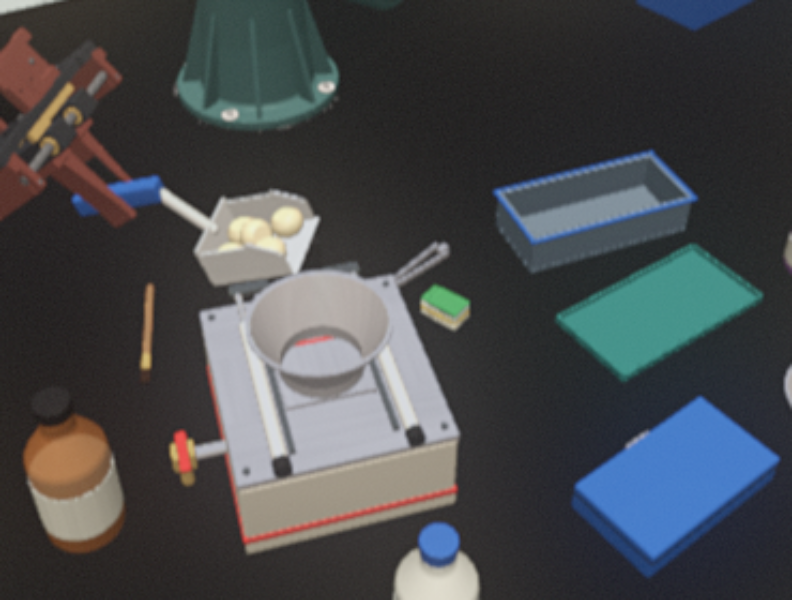

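Run:
```python
from h import *
def st(m): print(m,round(current_clock(),2),np.round(current_force(),1),round(current_finger_gap(),4),np.round(current_joint_pos(),2))
yaw=50*D; u=np.array([np.cos(yaw),np.sin(yaw)])
lip=HOP-.022*u
for z,p in ((.2,0),(.185,14),(.176,25),(.172,38),(.17,52)):
    servo_line(*sp(LIP,[*lip,z],yaw,p*D),rate=.13); st(p); 
    if p>20: sleep(.25)
c=capture("side"); cv2.imwrite("pics/s8.png",cv2.resize(c["image"][120:320,180:440],(780,600)))
```

```text
0 20.63 [-0.2 -0.3 -2.4] 0.0156 [-0.87  0.37  1.44  0.35  1.4  -0.25]
14 21.02 [-0.3 -0.6 -3.1] 0.0158 [-0.69  0.35  1.39  0.11  1.41 -0.01]
25 21.37 [-0.6 -0.8 -1.5] 0.0157 [-0.54  0.37  1.33 -0.08  1.46  0.16]
38 22.02 [ 0.  -0.1 -1.7] 0.0158 [-0.37  0.43  1.24 -0.3   1.58  0.34]
52 22.7 [-0.3  0.2 -1.1] 0.0155 [-0.22  0.54  1.13 -0.5   1.74  0.46]
```

View pics/s8.png

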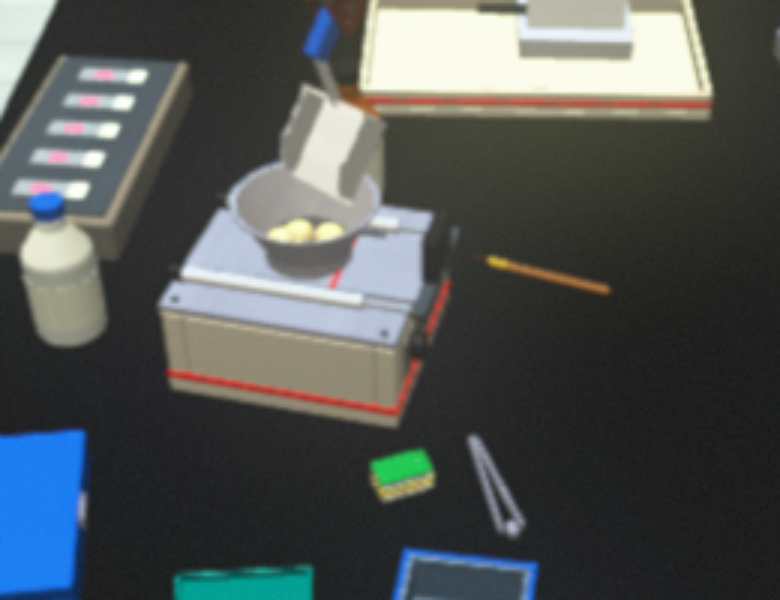

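The scoop is empty and the wax is in the hopper (about (305,232)). Return the scoop to its tray.

Run:
```python
from h import *
def st(m): print(m,round(current_clock(),2),np.round(current_force(),1),round(current_finger_gap(),4),np.round(current_joint_pos(),2))
yaw=50*D; u=np.array([np.cos(yaw),np.sin(yaw)])
lip=HOP-.022*u
servo_line(*sp(LIP,[*(lip-.01*u),.26],yaw,25*D),rate=.2)
servo_line(*sp(LIP,[*(lip-.02*u),.26],yaw,0),rate=.2); st(0)
servo_line(*sp(O,[.64,-.05,.23],70*D,0),rate=.25); st(1)
servo_line(*sp(O,[*SC,.08],SY,0),rate=.25); st(2)
servo_line(*sp(O,[*SC,.016],SY,0),rate=.1)
h=servo_line(*sp(O,[*SC,.000],SY,0),rate=.03,contact_N=2); st(h); print(current_position(),sp(O,[*SC,.003],SY,0)[0])
move_gripper(.045); st(4)
p,q=sp(O,[*SC,.003],SY); zt=Ro.from_quat(q).as_matrix()[:,2]
servo_line(np.array(current_position())-.10*zt,rate=.2)
for n in ("side","scene"):
    c=capture(n)
    if n=="side":
        cv2.imwrite("pics/s9.png",cv2.resize(c["image"][180:420,180:440],(650,600)))
    P=pts(c)
    H=P[(P[:,2]>.018)&(P[:,2]<.045)&(abs(P[:,0]-.655)<.055)&(abs(P[:,1]-.24)<.07)]; print(cv2.minAreaRect((H[:,:2]*1000).astype(np.float32)))
    H=P[(P[:,2]>.07)&(P[:,2]<.11)&(abs(P[:,0]-.655)<.055)&(P[:,1]>.06)&(P[:,1]<.2)]; print(cv2.minAreaRect((H[:,:2]*1000).astype(np.float32)),H[:,2].max())
```

```text
0 24.21 [ 0.4  0.1 -1.4] 0.0161 [-0.9   0.34  1.36  0.34  1.53 -0.23]
1 25.23 [ 0.8  0.2 -1.5] 0.0161 [-0.55  0.35  1.4   0.34  1.47 -0.25]
2 26.68 [-0.4  0.1 -2. ] 0.0157 [-0.09  0.54  1.48  0.38  1.19 -0.26]
True 27.94 [ 0.4 -0.4  1.2] 0.0158 [-0.09  0.63  1.54  0.4   1.05 -0.32]
[0.65626816 0.14157445 0.06649892] [0.65621909 0.14151338 0.06714584]
4 28.58 [0.2 0.3 0.7] 0.0452 [-0.09  0.63  1.54  0.4   1.05 -0.32]
((653.8178100585938, 244.2124481201172), (74.6727066040039, 80.07685089111328), 1.229616641998291)
((654.9285888671875, 143.96707153320312), (16.367393493652344, 94.38682556152344), 1.2542611360549927) 0.0998758142716485
((655.7614135742188, 240.9141845703125), (83.94456481933594, 79.62020874023438), 89.0337142944336)
((658.3798217773438, 140.58975219726562), (18.133729934692383, 91.85910034179688), 1.2575187683105469) 0.09934658748772905
```

View pics/s9.png

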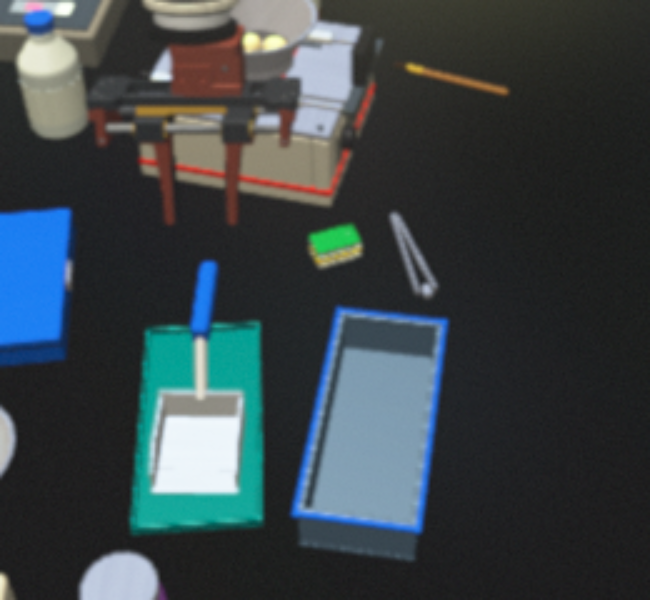

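Scoop stands upright in the tray (pan (200,455)); tub empty. Now the shutter grip.

```bash
cat >> h.py <<'E'
def gq(s):
    y=s*np.array([np.cos(MX),np.sin(MX),0]); z=np.array([0,0,-1.]); return Ro.from_matrix(np.c_[np.cross(y,z),y,z]).as_quat()
E
python3 - <<'E'
from h import *
p=np.array(current_position()); servo_line(p+[0,0,.06],rate=.2)
G=np.array([.519,-.175])
c=[(np.abs(np.array(j)).max(),s) for s in(1,-1) if (j:=inverse_kinematics([*G,.24],gq(s))) is not None]; print(c); s=min(c)[1]
move_gripper(.05)
move_ptp([*G,.24],gq(s))
c=capture("wrist"); cv2.imwrite("pics/w10.png",c["image"])
P=pts(c)
for a,b in((.15,.168),(.12,.15)):
    H=P[(P[:,2]>a)&(P[:,2]<b)&(np.linalg.norm(P[:,:2]-G,axis=1)<.045)]
    if len(H)>10: print(len(H),cv2.minAreaRect((H[:,:2]*1000).astype(np.float32)))
H=P[(P[:,2]>.158)&(P[:,2]<.172)&(np.linalg.norm(P[:,:2]-HOP,axis=1)<.09)]; print(len(H),cv2.minEnclosingCircle((H[:,:2]*1000).astype(np.float32)))
for w in silhouettes("wrist","wax0")[:7]:
    q=pts(c,w["region"]); print(round(w["conf"],2),q.mean(0).round(3), np.hypot(*(q.mean(0)[:2]-HOP)).round(3))
print(s,current_clock(),np.round(current_joint_pos(),2))
E
```

```text
[(np.float64(1.6006494998419072), 1), (np.float64(2.9084133481966417), -1)]
1818 ((519.4533081054688, -175.42996215820312), (55.114234924316406, 15.932280540466309), 77.12763977050781)
133 ((525.148681640625, -150.45574951171875), (3.9078078269958496, 15.719245910644531), 76.71981811523438)
6377 ((638.44189453125, -202.67724609375), 67.88374328613281)
0.84 [ 0.617 -0.187  0.126] 0.026
0.8 [ 0.617 -0.215  0.122] 0.024
0.73 [ 0.643 -0.179  0.127] 0.025
0.7 [ 0.66  -0.199  0.128] 0.022
0.59 [ 0.646 -0.218  0.121] 0.018
1 31.3833 [-0.45  0.27  1.6   0.    1.27 -0.23]
```

View pics/w10.png

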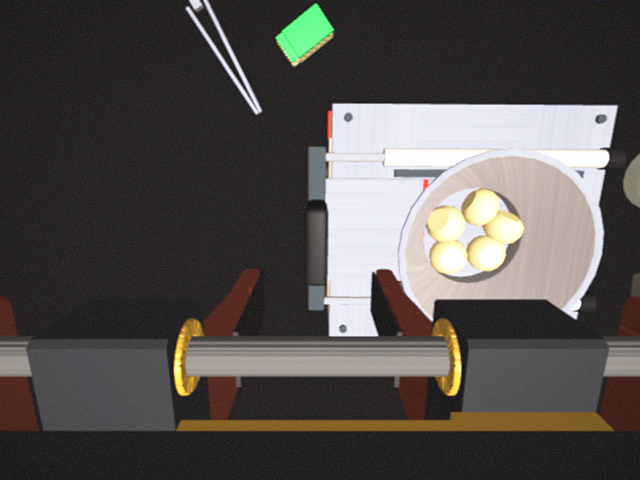

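All five wax pieces lie in the throat ((475,230)), and the grip (317,245) is centred between the fingers. Grip and pull.

```bash
sed -i 's/MX=-12.5\*D/MX=-12.8*D/' h.py
python3 - <<'E'
from h import *
G=np.array([.5194,-.1756]); q=gq(1); u=-np.array([np.cos(MX),np.sin(MX)])
servo_line([*G,.123],q,rate=.12)
print(current_force())
move_gripper(0); print(current_finger_gap(),current_grip_force(),current_force())
servo_line([*(G+.0755*u),.123],q,rate=.05); sleep(1)
print(current_position(),(np.array(current_position())[:2]-G)@u,current_force(),current_finger_gap(),current_grip_force(),current_clock())
for n in("scene","side"):
    c=capture(n); cv2.imwrite(f"pics/{n}11.png",c["image"]); P=pts(c)
    X=(P[:,:2]-HOP)@u; Y=(P[:,:2]-HOP)@np.array([-u[1],u[0]])
    k=(P[:,2]>.105)&(P[:,2]<.117)&(X>.1)&(X<.25)&(abs(Y)<.08); print(n,"crossbar X",k.sum(),np.percentile(X[k],[2,50,98]).round(4))
    # red line
    K=c["intrinsics"]; v,uu=np.nonzero(c["range_z"]>0); b=c["image"][v,uu].astype(int)
    r=(b[:,2]>b[:,1]+60)&(b[:,2]>b[:,0]+60)&(P[:,2]>.095)&(P[:,2]<.115)&(abs(X)<.2)&(abs(Y)<.09)
    print("red",r.sum(),np.percentile(X[r],[5,50,95]).round(4) if r.sum() else "")
    dk=(P[:,2]>.096)&(P[:,2]<.103)&(abs(Y)>.04)&(abs(Y)<.09)&(X>.05)&(X<.14); print("deck edge",np.percentile(X[dk],[95,99.5]).round(4))
    for w in silhouettes(n,"wax0")[:6]:
        t=pts(c,w["region"]); print(round(w["conf"],2),np.median(t,0).round(3))
E
```

```text
[-0.47780951  0.17806571 -1.08369702]
0.01606401515513117 29.99925345182419 [-4.58279093  0.32386249  4.52751288]
[ 0.44917958 -0.15966456  0.12311277] 0.07200586701431658 [10.25386018 -0.87570549 -7.68624165] 0.015728622420140396 30.05015730857849 35.7917
scene crossbar X 707 [0.1108 0.1741 0.198 ]
red 0 
deck edge [0.1086 0.1212]
0.55 [ 0.629 -0.168  0.039]
side crossbar X 374 [0.1019 0.1466 0.2007]
red 36 [0.104  0.1063 0.1088]
deck edge [0.111  0.1307]
```

Run:
```python
from h import *
G=np.array([.5194,-.1756]); q=gq(1); u=-np.array([np.cos(MX),np.sin(MX)])
servo_line([*(G+.0800*u),.123],q,rate=.03); sleep(.7)
print((np.array(current_position())[:2]-G)@u,current_force(),current_finger_gap(),current_grip_force(),np.abs(current_qvel()).max())
c=capture("side"); P=pts(c); X=(P[:,:2]-HOP)@u; Y=(P[:,:2]-HOP)@np.array([-u[1],u[0]])
v,uu=np.nonzero(c["range_z"]>0); b=c["image"][v,uu].astype(int)
r=(b[:,2]>b[:,1]+60)&(b[:,2]>b[:,0]+60)&(P[:,2]>.095)&(P[:,2]<.115)&(abs(X)<.2)&(abs(Y)<.09)
print("red",r.sum(),np.percentile(X[r],[5,50,95]).round(4) if r.sum() else "")
cv2.imwrite("pics/f1.png",cv2.resize(c["image"][150:280,220:360],(640,594)))
c=capture("scene"); cv2.imwrite("pics/f2.png",cv2.resize(c["image"][230:390,190:360],(640,600)))
for w in silhouettes("scene","wax0")[:6]:
    t=pts(c,w["region"]); print(round(w["conf"],2),np.median(t,0).round(3))
a=cv2.imread("pics/f1.png"); d=cv2.imread("pics/f2.png"); cv2.imwrite("pics/f.png",np.hstack([cv2.resize(a,(400,400)),cv2.resize(d,(400,400))]))
print(current_clock())
```

```text
0.07639465713705197 [10.19125096 -0.13871227 -7.34202914] 0.01594813622529098 30.05153864622116 0.0019948775013180486
red 37 [0.1079 0.111  0.1127]
0.4 [ 0.41  -0.31   0.007]
37.1417
```

View pics/f.png

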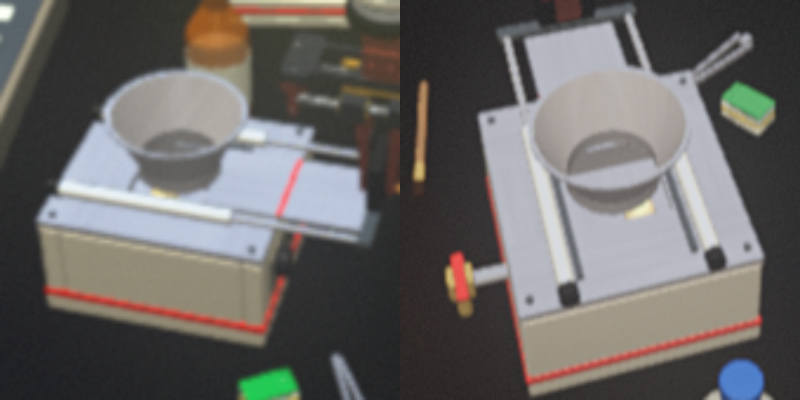

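The red line at (290,187) in the left crop is level with the deck edge, and the hopper is empty. Handing in.

```bash
python3 -c "
from bench import *
print(close_job())"
```

```text
the job is handed in; nothing more can be done
None
```

Handed in at about 37 s, no verdict returned: the scoop carried all five wax pieces into the hopper and is back upright on its tray, and the gripper is holding the shutter with its red line about 1 mm from the deck edge; the hopper then looked empty, with only some of the wax visible in the tank, and I viewed 12 pictures, two over the limit of 10.

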